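# Hang the graduated gauge on the sprung hook, scale outward

## Robot

A 7-joint arm with a two-finger parallel gripper is mounted at the origin on a cart in front of the work surface, level with it; the furniture and walls round the work are solid. World frame = base frame: x ahead of the robot, y to its left, z up, the work surface at z = 0. Lengths are in m, angles in rad, forces in N, time in s.
With the tool pointing down it reaches from about 0.35 to 0.9 m from the base axis. Payload 8.1 kg.
Tool frame: the origin (TCP) lies at the centre of the arm's flange, where the gripper is bolted on; the fingertips stand 178 mm ahead of it and the grasp point (between the pads) lies 159 mm ahead of it; x points along the fingers, z is the direction in which the jaws open and shut, and the axes are right-handed (so a half turn about x gives the same grasp; the last joint's range is limited). The gripper opens to 92 mm and grips with 3 to 60 N. Pads are 19 mm wide; open, the fingers measure 130 mm over their backs; the gripper's body (75 mm by 190 mm) begins 47 mm behind the grasp point.
Start: joints at [1.171, 0.434, 0.025, 1.573, -0.012, 1.134, -0.075], TCP at [0.183, -0.598, 0.405] pointing down, gripper open.
Joint ranges: [-2.62, 2.62], [-0.44, 2.09], [-1.27, 1.32], [0.08, 2.57], [-1.32, 4.46], [0.12, 2], [-2.74, 2.74]. Speed limits (rad/s): [2.22, 2.22, 3.01, 3.01, 3.14, 3.14, 3.14].

## Interface

Orientations are given as a rotation vector (axis times angle).
In Python, from cell import arm, get_image, search_frame, pinpoint gives the robot as it stands.
- The arm moves only by the tool arm_command, never from a script. Its argument "motion" is a list of rows, each a list of 7 numbers: the finger opening in mm, from 0 to 91.8, then the shift along the tool's x, y, z in mm, then the turn, a rotation vector about the tool's x, y, z in degrees. In form: [[fingers, x, y, z, ax, ay, az], ...]. A call has 1 to 5 rows; each row shifts and turns the commanded pose from where the row before left it, along the tool's axes as they then stand; what a row does not reach is not made up. A row lasts 1/8 s, in which the tool goes at most 62.5 mm and 10.7 degrees, less where a joint would pass 70% of its speed; a pose out of reach is approached as far as the arm can. A call with a gripper value outside its range is refused whole. The fingers move at their own pace and stop on an object; "newtons" is the grip in N (left out, the last holds). Time passes only in rows, so rows that do not move let the fingers close. It gives the time, the measured TCP pose, the force and the opening at its end, in the units of the state.
- arm.observe(): the state, without advancing time (a new reading comes with each control period).
- get_image(name): name is "scene" or "top"; returns a dict with "frame" (384x512x3 uint8, red, green, blue), "range_z" (384x512 float32, m along the optical axis (not along the pixel's ray), 0 where there is no reading), "K" (3x3 intrinsics, pixels), "origin" and "rotation" of the camera in the world. Camera axes: x right, y down, z forward; pixel columns grow to the right and rows downward; lengths in m; the calibration is good to about 2 mm. A picture is of the moment at which its call begins.
- arm.sign_off(): hands the job in, once; it reports no verdict.
Trained networks look in the newest picture that a camera, given by its name, has taken for a name from the list of things; names that differ only in an ending like _2 or _b are one class to them, and where a whole thing is asked for, a point or a joint stands for the part that bears it (a point fixed in the world has none). Each returns a list of dicts, best first, with "p" (0 to 1); they miss things now and then, are a little off and sometimes report something else, mostly with a low value. They report only what shows in the picture. A call takes as long as a camera call. They do not tell look-alikes from the thing itself.
- search_frame(camera, target): "point" ([x, y, z] in m, in world coordinates, good to about 4 mm: the middle of the surface that is visible of it).
- pinpoint(camera, target): "point" ([x, y, z] in m, in world coordinates, good to about 4 mm: a listed point, or the origin of a listed thing).
The state is a dict: "clock": time; "joints": joint angles; "dq": joint speeds; "joint_efforts": joint torques, N m; "position": TCP position; "ee_rot": TCP orientation; "force": force on the tool from outside, world axes, zero at the start; "ft_torque": the same for the moment, N m; "width": opening from 0.0 (shut) to 1.0 (fully open).
Only numpy, scipy, OpenCV 4.12 (cv2) and the standard library are available. Lean on these libraries where they do the work, as an engineer would, in place of code of your own. Each camera call takes 0.05 s, during which the arm holds its last target. There are 200 camera calls.

## Task

Take the blue gauge plate out of its grey slotted rack and hang it on the stand's hook with its white graduated face outward, away from the post. Thread its window over the upturned tip, push it back gently against the orange spring collar far enough to pass the tip, lower it so that it hangs from the rod behind the tip, and let go. The rod may be clamped further in or out than usual, so feel for the collar and never ram it, and leave the vials and the petri dish where they are.

Things in the scene. Friction and masses are not known exactly. Their poses are not given: they have to be found in the camera images.
- gauge: Upright gauge plate, 0.1 to 0.2 kg; origin mid lower edge, z up, y along its width. White graduated face to its own -x, plain blue face to +x. Plate 6 mm thick (x), 64 wide (y), z = 0 to 111 mm, with a window through it 16 mm wide (centred) from z = 70 to 96 mm. Black grip tab on top. At first it stands loosely in the rack's slot, foot 8 mm above the worktop.
- gauge_centre (a point): The gauge's point 75 mm above its lower edge, half-way up (axes as the gauge).
- gauge_grip (a point): Centre of the gauge's black grip tab, 130 mm above its lower edge (axes as the gauge). The tab is 12 mm thick (x), 36 wide (y), from z = 110 to 150 mm; grasp it across its thickness, firmly.
- rack: Fixed grey rack block 56 x 92 x 30 mm; origin at the centre of its underside, z up. Its slot runs along its y, 66 mm long, 7.5 mm wide and 22 mm deep, open upward; lift the gauge straight out.
- stand: Fixed hook stand; origin under its post on the worktop, z up, -x outward (the hook's free end). Base plate 120 x 90 x 12 mm (x from -80 to +40 mm), post 20 mm thick, aluminium clamp block on it 36 x 34 mm, top at z = 152 mm. When the gauge hangs properly its window's top rests on the rod and its lower edge is 48 mm above the worktop.
- rod_root (a point): Where the level steel rod, 8 mm thick, passes through the clamp block: on the post's axis, 140 mm up (axes as the stand). Behind the tip an orange collar disc (30 mm across, 5 thick) slides on the rod, its front 3 mm behind the tip when free. Its spring pushes outward with 1.5 N plus 0.5 N per mm pushed back; hard stop after 8 mm (5.5 N).
- tip_usual (a point): Point on the rod's centre line, 66 mm out (-x) from rod_root, where the upturned tip usually stands (axes as the stand). The rod may be clamped up to 24 mm further in or out; that is not measured. Tip 8 mm square, flat-topped, its top 12 mm above the rod's centre line. The plate passes behind the tip once the collar is pushed back over 3 mm (3 N); the collar then clamps it to the tip.
- vial_blue_centre (a point): Loose glass vial with a blue cap, 32 mm across, 72 mm high; the point half-way up.
- vial_red_centre (a point): Loose glass vial with a red cap, 32 mm across, 72 mm high; the point half-way up.
- petri_centre (a point): Loose clear petri dish with grains, 90 mm across, 16 mm high; its centre.
Things that resemble listed ones, but are neither listed nor needed, are in the scene too. Leave any green look-alike of the rack alone. There is more than one size of the gauge; the job needs the larger.

How it is judged:
By the outcome, as a careful person would: the job done as asked, in the order asked, and still so for the second after the job is handed in, with the robot touching nothing.
It also fails if it takes over 48 s, if anything falls off the work surface, if the arm or the gripper's body presses on something with over 40 N, if the wrist force passes 120 N, or if a joint passes its speed limit or range.

## Working session

There is one attempt and no reset: what is moved stays moved. The work goes in short steps, Python scripts to look and compute and a tool call to move; the robot and the scene stay as the last step left them, time stands still between calls to the robot, and variables do not carry over. Pictures are saved under pics/ and viewed, about 8 in all and at most 12, crops included, and the job is handed in when it is done.

Besides the shell and the picture viewer there is one more tool, called after "Call:" as name(argument=value, ...) on one line, values as JSON. arm_command: Moves the arm, as the interface text tells. Its arguments: {"type":"object","properties":{"motion":{"type":"array"},"newtons":{"type":"number"}},"required":["motion"]}

```bash
mkdir -p pics; ls
cat > h.py <<'E'
import numpy as np, cv2
from cell import arm, get_image, search_frame, pinpoint
np.set_printoptions(precision=4,suppress=True)
def world(im,u,v,z=None):
    d=im["range_z"][int(v),int(u)] if z is None else z
    K=im["K"]; c=np.array([(u-K[0][2])/K[0][0]*d,(v-K[1][2])/K[1][1]*d,d])
    return np.array(im["rotation"])@c+np.array(im["origin"])
def pts(im):
    K=np.array(im["K"]);d=im["range_z"];v,u=np.mgrid[:384,:512]
    c=np.stack([(u-K[0,2])/K[0,0]*d,(v-K[1,2])/K[1,1]*d,d],-1)
    return c@np.array(im["rotation"]).T+np.array(im["origin"])
def proj(im,p):
    c=np.array(im["rotation"]).T@(np.array(p)-np.array(im["origin"])); q=np.array(im["K"])@c; return q[:2]/q[2]
def save(im,name,box=None,s=1):
    f=im["frame"][:,:,::-1]
    if box: f=f[box[1]:box[3],box[0]:box[2]]
    cv2.imwrite("pics/"+name,cv2.resize(f,None,fx=s,fy=s,interpolation=cv2.INTER_CUBIC))
E
python3 - <<'E'
from h import *
for c in ("scene","top"):
    im=get_image(c); save(im,c+"0.png",s=1.5); print(c,np.array(im["origin"]),np.array(im["rotation"]).tolist())
    for n in ("gauge","gauge_grip","gauge_centre","rack","stand","rod_root","tip_usual","vial_blue_centre","vial_red_centre","petri_centre"):
        for r in pinpoint(c,n)[:3]: print(n,round(r["p"],2),np.array(r["point"]),proj(im,r["point"]).round())
s=arm.observe();print(s)
E
```

```text
pics
scene [ 0.312  -0.3814  0.7642] [-2.344886819999118, 0.7784308821416414, -0.2752195362327891]Traceback (most recent call last):
  File "<stdin>", line 5, in <module>
  File "h.py", line 13, in proj
    c=np.array(im["rotation"]).T@(np.array(p)-np.array(im["origin"])); q=np.array(im["K"])@c; return q[:2]/q[2]
                                                                         ~~~~~~~~~~~~~~~~~^~
ValueError: matmul: Input operand 1 does not have enough dimensions (has 0, gufunc core with signature (n?,k),(k,m?)->(n?,m?) requires 1)
```

```bash
sed -i 's/np.array(im\["rotation"\])/Rm(im)/g' h.py
cat >> h.py <<'E'
from scipy.spatial.transform import Rotation as R
def Rm(im): return R.from_rotvec(im["rotation"]).as_matrix()
E
python3 - <<'E'
from h import *
for c in ("scene","top"):
    im=get_image(c); save(im,c+"0.png",s=1.5); print(c,np.array(im["origin"]))
    for n in ("gauge","gauge_grip","gauge_centre","rack","stand","rod_root","tip_usual","vial_blue_centre","vial_red_centre","petri_centre"):
        for r in pinpoint(c,n)[:3]: print(n,round(r["p"],2),np.array(r["point"]),proj(im,r["point"]).round())
s=arm.observe();print(s)
E
```

```text
scene [ 0.312  -0.3814  0.7642]
gauge 0.8 [ 0.4796 -0.0328  0.0112] [215. 287.]
gauge 0.69 [ 0.4901 -0.1393 -0.0003] [252. 329.]
gauge_grip 0.62 [ 0.4742 -0.035   0.1389] [208. 255.]
gauge_grip 0.59 [ 0.4895 -0.1409  0.0889] [252. 310.]
gauge_centre 0.83 [ 0.4782 -0.0335  0.0817] [212. 270.]
gauge_centre 0.56 [ 0.4896 -0.1376  0.0502] [251. 317.]
rack 0.75 [ 0.8177  0.2208 -0.0013] [271. 145.]
rack 0.66 [ 0.4755 -0.0327 -0.0006] [214. 291.]
stand 0.72 [ 0.6483  0.1697 -0.0011] [228. 187.]
rod_root 0.55 [0.6454 0.1729 0.1386] [223. 144.]
tip_usual 0.95 [0.5834 0.183  0.1427] [195. 153.]
vial_blue_centre 0.58 [0.6114 0.0272 0.0353] [251. 226.]
vial_red_centre 0.93 [ 0.6722 -0.0484  0.0391] [297. 235.]
petri_centre 0.72 [0.4257 0.1315 0.0073] [150. 244.]
top [0.5644 0.0741 1.019 ]
gauge 0.53 [ 0.4762 -0.0382  0.0087] [291. 249.]
gauge 0.43 [ 0.4925 -0.1405 -0.0019] [327. 242.]
gauge_grip 0.61 [ 0.4904 -0.1381  0.0882] [333. 246.]
gauge_grip 0.58 [ 0.4742 -0.0362  0.1388] [296. 254.]
gauge_centre 0.68 [ 0.4739 -0.0295  0.082 ] [290. 252.]
gauge_centre 0.45 [ 0.4905 -0.1381  0.0498] [330.
[... 221 characters left out ...]
59 [0.5834 0.184  0.1414] [204. 209.]
vial_blue_centre 0.64 [0.6134 0.0279 0.0309] [267. 198.]
vial_red_centre 0.59 [ 0.6806 -0.0478  0.0396] [295. 173.]
petri_centre 0.65 [0.4261 0.1318 0.0086] [229. 267.]
{'clock': 1.2, 'joints': array([ 1.1714,  0.4345,  0.025 ,  1.5732, -0.0116,  1.134 , -0.0751]), 'dq': array([-0.0004,  0.0004,  0.0014, -0.0005, -0.0003, -0.0014,  0.001 ]), 'joint_efforts': array([ -0.0002, -66.7682,   0.9834, -31.4808,  -0.0608,   0.0327,
         0.0001]), 'position': array([ 0.1828, -0.5977,  0.4047]), 'ee_rot': array([ 0.9879,  1.335 , -0.9879]), 'force': array([-0.3336,  0.0273,  0.0705]), 'ft_torque': array([-0.0067, -0.0156, -0.0492]), 'width': 1.001990824614912}
```

View pics/scene0.png

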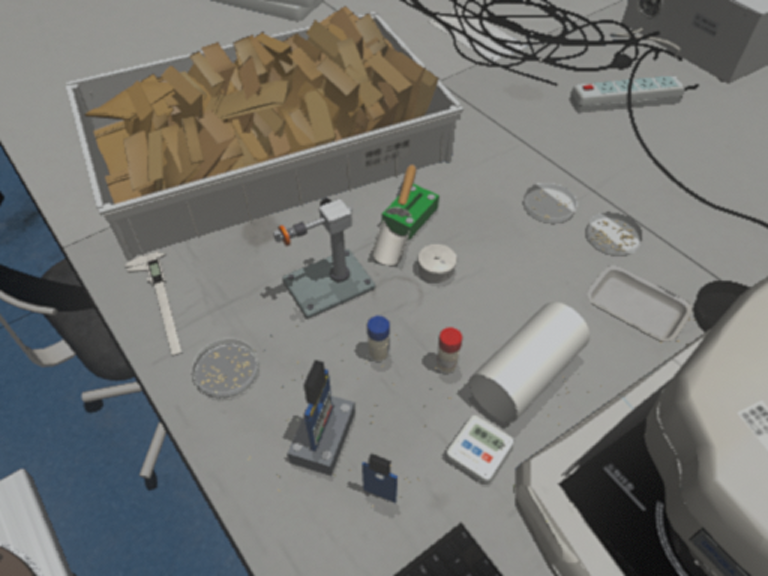

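View pics/top0.png

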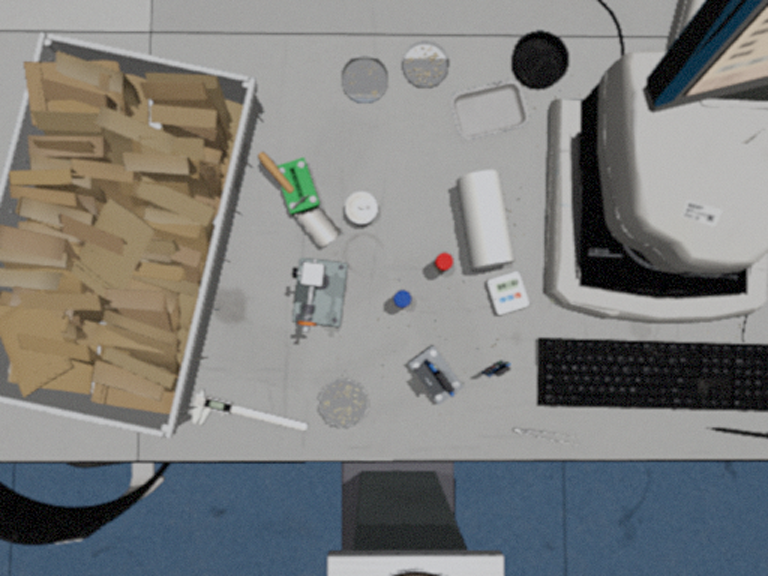

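Run:
```python
from h import *
a=get_image("scene");b=get_image("top")
np.savez("a.npz",**a);np.savez("b.npz",**b)
def crop(im,c,w,h,s): 
    x,y=c; return cv2.resize(im["frame"][y-h//2:y+h//2,x-w//2:x+w//2,::-1],(400,300),interpolation=cv2.INTER_CUBIC)
m=np.vstack([np.hstack([crop(a,(228,285),120,90,1),crop(a,(217,165),120,90,1)]),np.hstack([crop(b,(305,248),80,60,1),crop(b,(210,197),80,60,1)])])
cv2.imwrite("pics/m.png",m)
P=pts(b);Pa=pts(a)
def rect(Q,n):
    r=cv2.minAreaRect((Q[:,:2]*1000).astype(np.float32)); print(n,len(Q),r,"z",np.median(Q[:,2]))
def near(P,c,r,z0,z1):
    m=(np.hypot(P[...,0]-c[0],P[...,1]-c[1])<r)&(P[...,2]>z0)&(P[...,2]<z1); return P[m]
for nm,P in(("top",P),("scene",Pa)):
    rect(near(P,(.478,-.034),.06,.02,.04),nm+" rack")
    Q=near(P,(.478,-.034),.05,.13,.17); rect(Q,nm+" tab top"); print(Q.mean(0))
    Q=near(P,(.646,.171),.05,.146,.16); rect(Q,nm+" clamp"); print(Q.mean(0))
    rect(near(P,(.63,.171),.10,.007,.018),nm+" base")
    f=(a if nm=="scene" else b)["frame"].astype(int)
    o=(f[...,0]>f[...,1]+50)&(f[...,0]>f[...,2]+60)&(np.hypot(P[...,0]-.583,P[...,1]-.183)<.06)
    print("orange",P[o].round(4)[:20])
    Q=near(P,(.575,.185),.06,.13,.17);print("rod",Q[np.argsort(Q[:,0])][::3].round(4)[:40])
```

```text
top rack 591 ((475.2972106933594, -35.465545654296875), (92.48053741455078, 55.97452926635742), 35.6562614440918) z 0.03086410704275988
top tab top 91 ((475.85577392578125, -35.028079986572266), (35.502506256103516, 11.857269287109375), 35.57850646972656) z 0.1585225276024278
[ 0.4764 -0.0341  0.1565]
top clamp 231 ((635.7392578125, 171.06683349609375), (66.70170593261719, 51.718833923339844), 30.912561416625977) z 0.15258549642062136
[0.6442 0.1738 0.1523]
top base 1006 ((644.5768432617188, 169.17752075195312), (166.8438720703125, 120.91813659667969), 4.520291805267334) z 0.01291209328517251
orange [[0.5706 0.1948 0.1464]
 [0.5705 0.1916 0.1527]
 [0.5705 0.189  0.1547]
 [0.5682 0.1946 0.148 ]
 [0.5682 0.1915 0.153 ]
 [0.5682 0.189  0.1539]
 [0.5682 0.1864 0.1559]
 [0.5681 0.1839 0.157 ]
 [0.5682 0.1818 0.1555]
 [0.5681 0.1794 0.1556]
 [0.5681 0.1771 0.1553]
 [0.5682 0.175  0.1531]
 [0.5682 0.1729 0.1512]
 [0.5658 0.1865 0.1549]
 [0.5658 0.1839 0.1574]
 [0.5658 0.1819 0.1546]
 [0.5658 0.1795 0.1545]
 [0.5658 0.177  0.1559]
 [0.5658 0.1748 0.155 ]
 [0.5658 0.1729 0.1507]]
rod [[0.554 
[... 2306 characters left out ...]
98]
 [0.5617 0.1796 0.1517]
 [0.5625 0.1791 0.143 ]
 [0.5642 0.1788 0.1392]
 [0.5647 0.179  0.1417]
 [0.5649 0.1691 0.1352]
 [0.5652 0.1777 0.1336]
 [0.5653 0.1796 0.1437]
 [0.5655 0.1775 0.154 ]
 [0.5656 0.1723 0.1438]
 [0.5658 0.1766 0.143 ]
 [0.5661 0.1764 0.1459]
 [0.5663 0.1675 0.1356]
 [0.5666 0.176  0.1516]
 [0.5668 0.1678 0.1379]
 [0.5669 0.1799 0.154 ]
 [0.5672 0.1892 0.1492]
 [0.5674 0.1947 0.1446]
 [0.5677 0.1808 0.1557]
 [0.5682 0.1779 0.1549]
 [0.5688 0.1672 0.1372]
 [0.5692 0.1722 0.1532]
 [0.5699 0.1889 0.1536]
 [0.5719 0.1883 0.1528]
 [0.5731 0.1799 0.1474]
 [0.5744 0.1747 0.1451]
 [0.5756 0.1766 0.1457]
 [0.5761 0.1816 0.1442]
 [0.5774 0.1732 0.1386]
 [0.5778 0.1765 0.1444]]
```

View pics/m.png

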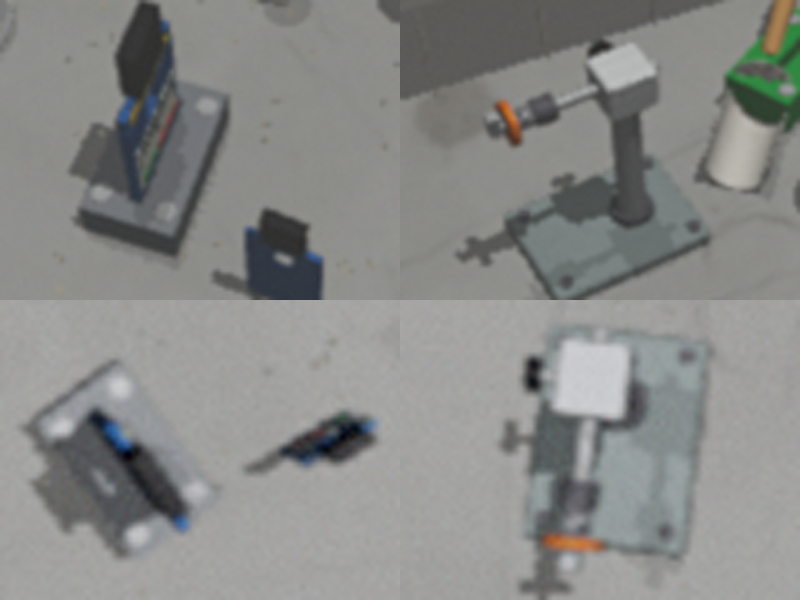

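```bash
cat >> h.py <<'E'
def st():
    s=arm.observe();M=R.from_rotvec(s["ee_rot"]).as_matrix()
    g=s["position"]+.159*M[:,0]
    print("t",round(s["clock"],2),"grasp",g,"x",M[:,0],"jawyaw",np.degrees(np.arctan2(M[1,2],M[0,2])).round(2),"F",s["force"],"w",round(s["width"],3),"q",s["joints"]);return s,M,g
def go(target,jaw):
    "move in tool axes (mm, deg) that brings grasp point to target, tool down, jaw yaw deg"
    s,M,g=st();z=np.array([np.cos(np.radians(jaw)),np.sin(np.radians(jaw)),0]);x=np.array([0,0,-1.])
    D=np.stack([x,np.cross(z,x),z],1); p=np.array(target)-.159*x
    print("shift",(M.T@(p-s["position"])*1000).round(1),"turn",np.degrees(R.from_matrix(M.T@D).as_rotvec()).round(2))
E
python3 - <<'E'
from h import *
st()
a=dict(np.load("a.npz"));b=dict(np.load("b.npz"))
# stand direction: base plate from low z, clamp, knobs excluded
for n,im in(("scene",a),("top",b)):
    P=pts(im)
    d=(P[...,2]>.149)&(P[...,2]<.157)&(np.hypot(P[...,0]-.646,P[...,1]-.172)<.026)
    print(n,"clamp",cv2.minAreaRect((P[d][:,:2]*1000).astype(np.float32)),P[d].mean(0))
    d=(P[...,2]>.009)&(P[...,2]<.0165)&(abs(P[...,0]-.625)<.075)&(abs(P[...,1]-.17)<.07)
    q=(P[d][:,:2]*1000); print("base",cv2.minAreaRect(q.astype(np.float32)),len(q))
    m=d.astype(np.uint8);m=cv2.morphologyEx(m,cv2.MORPH_OPEN,np.ones((3,3)));print("base open",cv2.minAreaRect((P[m>0][:,:2]*1000).astype(np.float32)))
    Q=P[(P[...,2]>.149)&(np.hypot(P[...,0]-.555,P[...,1]-.182)<.009)]; print("tip",Q.mean(0),Q.min(0),Q.max(0))
E
```

```text
t 1.3 grasp [ 0.1828 -0.5977  0.2457] x [-0. -0. -1.] jawyaw -73.0 F [ 0.435  -0.4273  0.4525] w 0.997 q [ 1.1714  0.4345  0.025   1.5732 -0.0116  1.134  -0.0751]
scene clamp ((646.2086791992188, 172.0623321533203), (34.76876449584961, 35.969818115234375), 83.85237121582031) [0.6453 0.1704 0.152 ]
base ((625.6436157226562, 174.59262084960938), (92.12655639648438, 119.96304321289062), 83.22020721435547) 1315
base open ((625.9552001953125, 174.51895141601562), (91.55891418457031, 119.58503723144531), 84.0323257446289)
tip [0.5586 0.1816 0.1514] [0.5548 0.1772 0.149 ] [0.5623 0.1863 0.1545]
top clamp ((645.312744140625, 172.9061737060547), (33.96659469604492, 35.454559326171875), 82.5875244140625) [0.6452 0.1727 0.1528]
base ((625.3917236328125, 174.8477783203125), (89.95085906982422, 119.43846893310547), 83.10649108886719) 935
base open ((625.5507202148438, 175.35250854492188), (88.91907501220703, 118.80366516113281), 83.27658081054688)
tip [0.5578 0.1826 0.1525] [0.554  0.1795 0.1505] [0.5611 0.1868 0.1545]
```

```bash
cat >> h.py <<'E'
def plan(target,dyaw,n,f):
    "n rows moving the grasp point to target while turning world yaw by dyaw deg (tool down)"
    s,M,g=st();d=(np.array(target)-g)*1000/n
    for i in range(n):
        T=M@R.from_euler("x",-dyaw*i/n,degrees=True).as_matrix()
        print([f,*(T.T@d).round(0).astype(int).tolist(),round(-dyaw/n,1),0,0])
E
python3 -c "
from h import *
plan([.475,-.036,.24],125.7+73,20,60)"
```

```text
t 1.3 grasp [ 0.1828 -0.5977  0.2457] x [-0. -0. -1.] jawyaw -73.0 F [ 0.435  -0.4273  0.4525] w 0.997 q [ 1.1714  0.4345  0.025   1.5732 -0.0116  1.134  -0.0751]
[60, 0, 22, -23, -9.9, 0, 0]
[60, 0, 26, -18, -9.9, 0, 0]
[60, 0, 29, -14, -9.9, 0, 0]
[60, 0, 30, -9, -9.9, 0, 0]
[60, 0, 31, -3, -9.9, 0, 0]
[60, 0, 32, 2, -9.9, 0, 0]
[60, 0, 31, 8, -9.9, 0, 0]
[60, 0, 29, 13, -9.9, 0, 0]
[60, 0, 26, 18, -9.9, 0, 0]
[60, 0, 23, 22, -9.9, 0, 0]
[60, 0, 19, 26, -9.9, 0, 0]
[60, 0, 14, 28, -9.9, 0, 0]
[60, 0, 9, 30, -9.9, 0, 0]
[60, 0, 4, 31, -9.9, 0, 0]
[60, 0, -2, 32, -9.9, 0, 0]
[60, 0, -7, 31, -9.9, 0, 0]
[60, 0, -13, 29, -9.9, 0, 0]
[60, 0, -17, 26, -9.9, 0, 0]
[60, 0, -22, 23, -9.9, 0, 0]
[60, 0, -25, 19, -9.9, 0, 0]
```

Call:
arm_command(motion=[[60,0,22,-23,-9.9,0,0],[60,0,26,-18,-9.9,0,0],[60,0,29,-14,-9.9,0,0],[60,0,30,-9,-9.9,0,0],[60,0,31,-3,-9.9,0,0]])

```text
clock: 1.92
position: [0.2559, -0.4564, 0.4049]
ee_rot: [0.317, 1.547, -0.318]
force: [0.7, 0.6, -0.3]
width: 0.654
```

Call:
arm_command(motion=[[60,0,32,2,-9.9,0,0],[60,0,31,8,-9.9,0,0],[60,0,29,13,-9.9,0,0],[60,0,26,18,-9.9,0,0],[60,0,23,22,-9.9,0,0]])

```text
clock: 2.55
position: [0.3303, -0.3155, 0.4049]
ee_rot: [-0.361, 1.54, 0.36]
force: [0.3, 0.0, 0.5]
width: 0.652
```

Call:
arm_command(motion=[[60,0,19,26,-9.9,0,0],[60,0,14,28,-9.9,0,0],[60,0,9,30,-9.9,0,0],[60,0,4,31,-9.9,0,0],[60,0,-2,32,-9.9,0,0]])

```text
clock: 3.18
position: [0.4034, -0.1754, 0.4049]
ee_rot: [-1.025, 1.316, 1.024]
force: [-0.4, -0.2, 0.1]
width: 0.653
```

Call:
arm_command(motion=[[60,0,-7,31,-9.9,0,0],[60,0,-13,29,-9.9,0,0],[60,0,-17,26,-9.9,0,0],[60,0,-22,23,-9.9,0,0],[60,0,-25,19,-9.9,0,0]])

```text
clock: 3.8
position: [0.4776, -0.0361, 0.4049]
ee_rot: [-1.647, 0.852, 1.646]
force: [0.6, 0.1, 0.2]
width: 0.657
```

```bash
python3 -c "
from h import *
go([.4755,-.0358,.144],125.8)"
```

```text
t 3.8 grasp [ 0.4777 -0.0361  0.2459] x [ 0.0005 -0.0003 -1.    ] jawyaw 125.3 F [0.6072 0.1191 0.1946] w 0.657 q [ 0.6844  0.3268 -0.9007  1.864   0.2886  1.0873  1.8602]
shift [101.9   1.6   1.5] turn [-0.5  -0.03  0.01]
```

Call:
arm_command(motion=[[50,40,1.5,1.5,-0.5,0,0],[40,40,0,0,0,0,0],[30,22,0,0,0,0,0],[30,0,0,0,0,0,0]])

```text
clock: 4.3
position: [0.4746, -0.0367, 0.3016]
ee_rot: [-1.647, 0.85, 1.652]
force: [0.9, 0.4, -0.5]
width: 0.332
```

```bash
python3 -c "
from h import *
go([.4758,-.036,.144],125.8)
im=get_image('scene');save(im,'g.png',(160,210,270,300),5)"
```

```text
t 4.3 grasp [ 0.4741 -0.0366  0.1426] x [-0.0029  0.0003 -1.    ] jawyaw 125.51 F [ 0.8654  0.3902 -0.484 ] w 0.332 q [ 0.6001  0.4488 -0.8266  2.0018  0.428   0.8743  1.7306]
shift [-1.4 -1.4 -0.2] turn [-0.29  0.11 -0.12]
```

View pics/g.png

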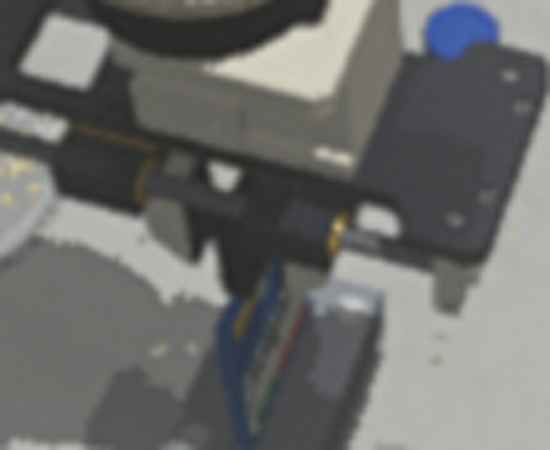

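Crop: the tab (230,240) sits between the fingers, and the graduated face looks right (−y side), as computed. This is the tall gauge in the grey rack; the short one at scene (252,317) stands on the table. Closing now.

Call:
arm_command(motion=[[30,-1.4,-1.4,0,-0.3,0,0],[5,0,0,0,0,0,0],[5,0,0,0,0,0,0],[5,0,0,0,0,0,0],[5,0,0,0,0,0,0]], newtons=40)

```text
clock: 4.97
position: [0.4763, -0.0355, 0.3046]
ee_rot: [-1.653, 0.846, 1.652]
force: [-1.6, 0.6, 6.1]
width: 0.126
```

Call:
arm_command(motion=[[5,0,0,0,0,0,0],[5,-10,0,0,0,0,0],[5,-15,0,0,0,0,0],[5,-20,0,0,0,0,0]])

```text
clock: 5.48
position: [0.4761, -0.0357, 0.3501]
ee_rot: [-1.653, 0.846, 1.653]
force: [-0.5, -0.5, -1.4]
width: 0.126
```

```bash
python3 -c "
from h import *
st()"
```

```text
t 5.47 grasp [ 0.476  -0.0357  0.1911] x [-0.0004  0.     -1.    ] jawyaw 125.81 F [-0.5026 -0.5292 -1.4119] w 0.126 q [ 0.6452  0.3887 -0.8716  1.9419  0.3583  0.9733  1.8   ]
```

```bash
python3 -c "
from h import *
plan([.500,.1895,.200],-6.7-125.8,15,5)"
```

```text
t 5.47 grasp [ 0.476  -0.0357  0.1911] x [-0.0004  0.     -1.    ] jawyaw 125.81 F [-0.5026 -0.5292 -1.4119] w 0.126 q [ 0.6452  0.3887 -0.8716  1.9419  0.3583  0.9733  1.8   ]
[5, -1, -10, 11, 8.8, 0, 0]
[5, -1, -8, 13, 8.8, 0, 0]
[5, -1, -6, 14, 8.8, 0, 0]
[5, -1, -4, 15, 8.8, 0, 0]
[5, -1, -2, 15, 8.8, 0, 0]
[5, -1, 1, 15, 8.8, 0, 0]
[5, -1, 3, 15, 8.8, 0, 0]
[5, -1, 5, 14, 8.8, 0, 0]
[5, -1, 7, 13, 8.8, 0, 0]
[5, -1, 9, 12, 8.8, 0, 0]
[5, -1, 11, 10, 8.8, 0, 0]
[5, -1, 12, 9, 8.8, 0, 0]
[5, -1, 14, 7, 8.8, 0, 0]
[5, -1, 14, 4, 8.8, 0, 0]
[5, -1, 15, 2, 8.8, 0, 0]
```

Call:
arm_command(motion=[[5,-1,-10,11,8.8,0,0],[5,-1,-8,13,8.8,0,0],[5,-1,-6,14,8.8,0,0],[5,-1,-4,15,8.8,0,0],[5,-1,-2,15,8.8,0,0]])

```text
clock: 6.1
position: [0.4838, 0.0405, 0.3551]
ee_rot: [-1.1, 1.275, 1.099]
force: [-0.2, 0.8, -1.7]
width: 0.127
```

Call:
arm_command(motion=[[5,-1,1,15,8.8,0,0],[5,-1,3,15,8.8,0,0],[5,-1,5,14,8.8,0,0],[5,-1,7,13,8.8,0,0],[5,-1,9,12,8.8,0,0]])

```text
clock: 6.72
position: [0.4914, 0.1151, 0.3601]
ee_rot: [-0.512, 1.509, 0.513]
force: [-0.2, 0.6, -0.7]
width: 0.129
```

Call:
arm_command(motion=[[5,-1,11,10,8.8,0,0],[5,-1,12,9,8.8,0,0],[5,-1,14,7,8.8,0,0],[5,-1,14,4,8.8,0,0],[5,-1,15,2,8.8,0,0]])

```text
clock: 7.35
position: [0.4988, 0.1899, 0.3651]
ee_rot: [0.089, 1.569, -0.088]
force: [-0.1, 0.4, -1.3]
width: 0.127
```

```bash
python3 -c "
from h import *
go([.5133,.1879,.1986],-6.7)
for c in('scene','top'):
    im=get_image(c);np.savez(c+'1.npz',**im)
    for n in('gauge','gauge_centre','tip_usual'): print(c,n,[(round(r['p'],2),np.array(r['point'])) for r in pinpoint(c,n)[:2]])
    print(proj(im,[.51,.188,.14]))
    if c=='scene': save(im,'p.png',(110,110,250,215),5)
"
```

```text
t 7.35 grasp [0.4988 0.19   0.2061] x [ 0.0004  0.0008 -1.    ] jawyaw -6.47 F [-0.0621  0.3943 -1.2965] w 0.127 q [-0.1633  0.3592 -0.392   1.8228  0.1607  0.99   -0.7341]
shift [ 7.5 -0.3 14.6] turn [ 0.23  0.02 -0.05]
scene gauge [(0.84, array([0.503 , 0.1896, 0.0689])), (0.62, array([ 0.4918, -0.1387,  0.0013]))]
scene gauge_centre [(0.81, array([ 0.4884, -0.1396,  0.0488])), (0.6, array([0.4986, 0.188 , 0.14  ]))]
scene tip_usual [(0.65, array([0.4961, 0.1887, 0.1954])), (0.61, array([0.5868, 0.1828, 0.1422]))]
[162.2597 167.8373]
top gauge [(0.51, array([0.4984, 0.186 , 0.0686])), (0.48, array([ 0.4921, -0.1408, -0.0017]))]
top gauge_centre [(0.61, array([ 0.4891, -0.1391,  0.0496])), (0.38, array([0.4988, 0.1893, 0.1394]))]
top tip_usual [(0.88, array([0.5845, 0.1824, 0.1428]))]
[201.9898 239.4561]
```

View pics/p.png

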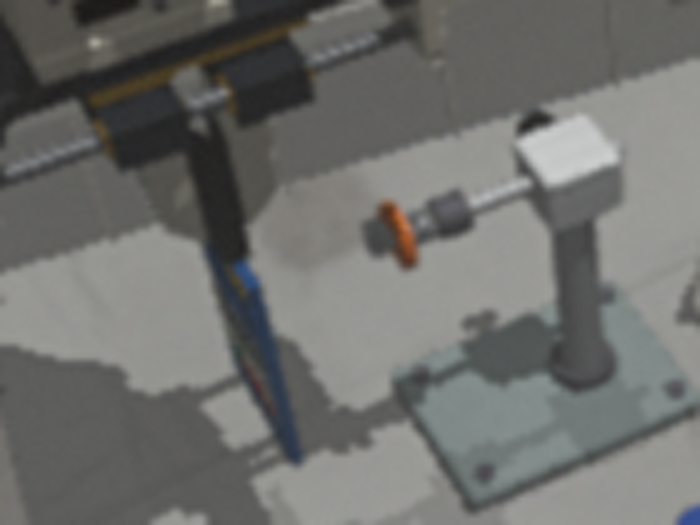

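The crop shows the gauge upright in the grip at (250,330) with its graduated face to the left, away from the post. The tip is at (375,235) and the orange collar at (400,235). Next I check the plate's lateral offset against the rod line.

```bash
python3 -c "
from h import *
ax=np.array([np.cos(np.radians(-6.7)),np.sin(np.radians(-6.7)),0]);ay=np.array([-ax[1],ax[0],0]);o=np.array([.6454,.1724,0])
for c in('scene','top'):
    im=dict(np.load(c+'1.npz'));Q=(pts(im)-o).reshape(-1,3);L=np.stack([Q@ax,Q@ay,Q[:,2]],1)*1000
    col=im['frame'].reshape(-1,3).astype(int)
    m=(abs(L[:,0]+147)<12)&(abs(L[:,1])<50)&(L[:,2]>75)&(L[:,2]<182)
    b=m&(col[:,2]>col[:,0]+25)
    for n,k in(('all',m),('blue',b)):
        print(c,n,k.sum(),np.percentile(L[k],[1,50,99],axis=0).round(1).tolist())
    t=(abs(L[:,0]+70)<25)&(abs(L[:,1])<6)&(L[:,2]>135)&(L[:,2]<165)
    for lo in range(-96,-50,3):
        k=t&(L[:,0]>=lo)&(L[:,0]<lo+3); 
        if k.any(): print(lo,k.sum(),L[k][:,1:].mean(0).round(1),L[k][:,2].max().round(1),end='; ')
    t=(abs(L[:,0]+40)<16)&(abs(L[:,1])<7)&(L[:,2]>135)&(L[:,2]<150);print('rod y',L[t][:,1].mean(),L[t][:,2].max())
"
```

```text
scene all 321 [[-151.1, -35.0, 77.7], [-149.9, -22.6, 133.9], [-144.2, 27.0, 180.3]]
scene blue 73 [[-149.6, -34.9, 80.1], [-147.1, -32.7, 153.3], [-144.7, -19.6, 180.5]]
-93 9 [ -1.1 145.2] 154.2; -90 13 [ -2.5 147.8] 153.5; -87 10 [ -1.5 148. ] 153.0; -84 9 [ -2.1 144.2] 151.2; -81 14 [ -0.3 149.4] 155.7; -78 7 [ -0.8 154.6] 155.9; -75 2 [ -2.5 145.8] 146.2; -72 8 [ -2.8 144.7] 149.1; -69 6 [ -0.4 145.8] 147.5; -66 8 [ -2.6 145.4] 149.1; -63 9 [ -0.8 146.5] 150.5; -60 5 [ -1.4 148.6] 150.0; -57 6 [ -0.2 149.1] 150.0; -54 7 [ -1.3 149.7] 150.8; -51 6 [ -0.8 149.2] 150.5; rod y -2.1220155200308914 149.882827156131
top all 28 [[-150.3, -34.1, 89.2], [-145.7, -31.9, 149.0], [-144.6, -24.4, 181.8]]
top blue 14 [[-149.8, -33.6, 118.6], [-145.1, -31.2, 165.2], [-144.7, -27.1, 181.9]]
-93 2 [  1.3 153.6] 153.7; -90 4 [  1.6 153. ] 154.5; -51 5 [ -0.1 149.5] 152.9; rod y -0.24536536596677186 148.55496318334016
```

Call:
arm_command(motion=[[5,7.5,0,7,0.2,0,0],[5,0,0,7,0,0,0],[5,0,0,0,0,0,0]])

```text
clock: 8.12
position: [0.5135, 0.1874, 0.3563]
ee_rot: [0.088, 1.569, -0.088]
force: [0.5, 0.8, -2.4]
width: 0.125
```

Call:
arm_command(motion=[[5,-1.3,1.2,8,0,0,0],[5,0,0,8,0,0,0],[5,0,0,8,0,0,0],[5,0,0,6,0,0,0],[5,0,0,0,0,0,0]])

```text
clock: 8.75
position: [0.5431, 0.1854, 0.3578]
ee_rot: [0.088, 1.569, -0.088]
force: [-1.0, -1.1, -1.9]
width: 0.131
```

```bash
cat >> h.py <<'E'
def rel():
    s,M,g=st();a=np.radians(-6.7);d=(g-[.6454,.1724,0])*1000
    print("along",(d[0]*np.cos(a)+d[1]*np.sin(a)).round(2),"lat",(-d[0]*np.sin(a)+d[1]*np.cos(a)).round(2),"edge z",(g[2]*1000-137.6).round(2))
    F=s["force"];print("F along",(F[0]*np.cos(a)+F[1]*np.sin(a)).round(2),"lat",(-F[0]*np.sin(a)+F[1]*np.cos(a)).round(2))
E
python3 -c "
from h import *
rel()
im=get_image('scene');save(im,'q.png',(130,110,250,200),6)"
```

```text
t 8.75 grasp [0.5431 0.1854 0.1988] x [-0.0001 -0.0001 -1.    ] jawyaw -6.43 F [-1.0043 -1.1247 -1.8581] w 0.131 q [-0.1517  0.4269 -0.3722  1.7367  0.1786  1.0114 -0.701 ]
along -103.12 lat 1.01 edge z 61.16
F along -0.87 lat -1.23
```

View pics/q.png

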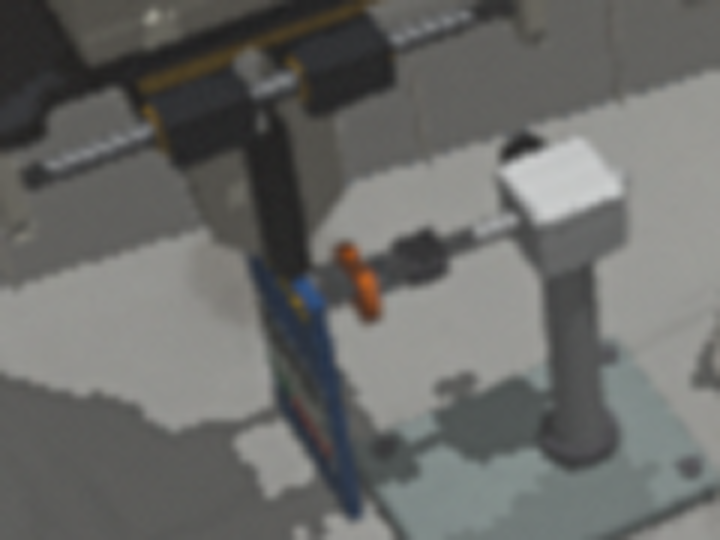

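The picture shows the plate at (320,380) just outside the tip (335,285), which is in line with the window height. I now enter slowly.

Call:
arm_command(motion=[[5,0,-0.5,3,0,0,0],[5,0,0,3,0,0,0],[5,0,0,2,0,0,0],[5,0,0,2,0,0,0],[5,0,0,0,0,0,0]])

```text
clock: 9.43
position: [0.5527, 0.184, 0.3579]
ee_rot: [0.088, 1.569, -0.088]
force: [-0.3, 0.1, -1.7]
width: 0.128
```

```bash
python3 -c "
from h import *
rel()
for i in range(4): get_image('top');print(arm.observe()['force'])"
```

```text
t 9.43 grasp [0.5527 0.184  0.1989] x [-0. -0. -1.] jawyaw -6.41 F [-0.3435  0.0542 -1.6834] w 0.128 q [-0.1483  0.4396 -0.3687  1.7157  0.181   1.02   -0.692 ]
along -93.45 lat 0.69 edge z 61.28
F along -0.35 lat 0.01
[-0.0557 -0.1153 -1.173 ]
[-0.8871  0.2954 -1.4249]
[-0.6737  0.4259 -1.7003]
[ 0.631   1.2881 -2.0321]
```

Call:
arm_command(motion=[[5,0,-0.3,2,0,0,0],[5,0,0,2,0,0,0],[5,0,0,2,0,0,0],[5,0,0,1,0,0,0],[5,0,0,0,0,0,0]])

```text
clock: 10.25
position: [0.5595, 0.1829, 0.3579]
ee_rot: [0.088, 1.569, -0.088]
force: [0.0, 0.4, -1.3]
width: 0.13
```

```bash
cat >> h.py <<'E'
def favg(n=8):
    L=[]
    for i in range(n): get_image("top");L.append(arm.observe()["force"])
    a=np.radians(-6.7);F=np.mean(L,0);print("mean F along",(F[0]*np.cos(a)+F[1]*np.sin(a)).round(2),"lat",(-F[0]*np.sin(a)+F[1]*np.cos(a)).round(2),"z",F[2].round(2))
E
python3 -c "
from h import *
rel();favg()"
```

```text
t 10.25 grasp [0.5595 0.1829 0.1989] x [-0.0001 -0.     -1.    ] jawyaw -6.4 F [ 0.0265  0.3626 -1.2591] w 0.13 q [-0.1459  0.4488 -0.3662  1.7004  0.1827  1.0262 -0.6858]
along -86.52 lat 0.44 edge z 61.28
F along -0.02 lat 0.36
mean F along 0.11 lat 0.38 z -1.57
```

Call:
arm_command(motion=[[5,0,0,1.5,0,0,0],[5,0,0,1.0,0,0,0],[5,0,0,0,0,0,0]])

```text
clock: 11.02
position: [0.5621, 0.1826, 0.3579]
ee_rot: [0.088, 1.569, -0.088]
force: [0.3, 0.5, -1.5]
width: 0.127
```

```bash
python3 -c "
from h import *
rel();favg()"
```

```text
t 11.03 grasp [0.562  0.1826 0.1989] x [-0.     -0.0001 -1.    ] jawyaw -6.41 F [ 0.349   0.4767 -1.5146] w 0.127 q [-0.1453  0.4523 -0.3652  1.6947  0.1833  1.0284 -0.6837]
along -83.98 lat 0.42 edge z 61.25
F along 0.29 lat 0.51
mean F along -0.06 lat -0.5 z -1.63
```

Call:
arm_command(motion=[[5,0,0,0.8,0,0,0],[5,0,0,0.7,0,0,0],[5,0,0,0,0,0,0]])

```text
clock: 11.8
position: [0.5633, 0.1826, 0.3579]
ee_rot: [0.088, 1.57, -0.088]
force: [-1.4, 0.9, -0.4]
width: 0.129
```

```bash
python3 -c "
from h import *
rel();favg()"
```

```text
t 11.8 grasp [0.5632 0.1826 0.1989] x [-0.0005 -0.0001 -1.    ] jawyaw -6.39 F [-1.3764  0.8579 -0.3732] w 0.129 q [-0.145   0.4542 -0.3649  1.6916  0.1834  1.0301 -0.6825]
along -82.82 lat 0.51 edge z 61.25
F along -1.47 lat 0.69
mean F along -2.24 lat 0.12 z -0.96
```

Call:
arm_command(motion=[[5,0,0,1,0,0,0],[5,0,0,1,0,0,0],[5,0,0,1,0,0,0],[5,0,0,0,0,0,0]])

```text
clock: 12.7
position: [0.5664, 0.1822, 0.3578]
ee_rot: [0.088, 1.569, -0.088]
force: [-3.6, 1.5, -0.8]
width: 0.129
```

```bash
python3 -c "
from h import *
rel();favg(12)"
```

```text
t 12.7 grasp [0.5663 0.1822 0.1988] x [-0.0004 -0.0001 -1.    ] jawyaw -6.4 F [-3.5919  1.5045 -0.8374] w 0.129 q [-0.1441  0.4583 -0.3638  1.6847  0.1842  1.0328 -0.6801]
along -79.69 lat 0.48 edge z 61.24
F along -3.74 lat 1.08
mean F along -3.29 lat 0.22 z -0.95
```

Call:
arm_command(motion=[[5,0,0,0.5,0,0,0],[5,0,0,0.5,0,0,0],[5,0,0,0,0,0,0]])

```text
clock: 13.68
position: [0.5674, 0.1821, 0.3579]
ee_rot: [0.088, 1.569, -0.088]
force: [-3.3, 0.5, -1.6]
width: 0.128
```

```bash
python3 -c "
from h import *
rel();favg(12)"
```

```text
t 13.68 grasp [0.5674 0.1821 0.1989] x [-0.0001 -0.0001 -1.    ] jawyaw -6.4 F [-3.2754  0.453  -1.6278] w 0.128 q [-0.1439  0.4596 -0.3633  1.6824  0.1846  1.0336 -0.6793]
along -78.6 lat 0.49 edge z 61.28
F along -3.31 lat 0.07
mean F along -4.04 lat 0.13 z -1.55
```

Call:
arm_command(motion=[[5,2,0,0,0,0,0],[5,2,0,0,0,0,0],[5,1.5,0,0,0,0,0],[5,1.5,0,0,0,0,0],[5,0,0,0,0,0,0]])

```text
clock: 14.9
position: [0.5673, 0.182, 0.3506]
ee_rot: [0.088, 1.569, -0.088]
force: [-3.0, 0.9, -1.7]
width: 0.129
```

```bash
python3 -c "
from h import *
rel();favg(6)"
```

```text
t 14.9 grasp [0.5673 0.182  0.1916] x [-0.0004 -0.0002 -1.    ] jawyaw -6.4 F [-3.0276  0.9167 -1.7337] w 0.129 q [-0.1451  0.4666 -0.362   1.6909  0.1881  1.0189 -0.6824]
along -78.71 lat 0.43 edge z 54.03
F along -3.11 lat 0.56
mean F along -3.72 lat 0.64 z -3.46
```

Call:
arm_command(motion=[[5,1.5,0,0,0,0,0],[5,1.5,0,0,0,0,0],[5,1,0,0,0,0,0],[5,0,0,0,0,0,0]])

```text
clock: 15.7
position: [0.5674, 0.1821, 0.3468]
ee_rot: [0.088, 1.569, -0.088]
force: [-4.4, 0.6, -1.1]
width: 0.128
```

```bash
python3 -c "
from h import *
rel();favg(8)
im=get_image('scene');save(im,'r.png',(150,110,250,185),7)"
```

```text
t 15.7 grasp [0.5674 0.1821 0.1878] x [-0.0001 -0.     -1.    ] jawyaw -6.4 F [-4.4304  0.6206 -1.1266] w 0.128 q [-0.1458  0.4703 -0.3612  1.6953  0.1902  1.0107 -0.6842]
along -78.6 lat 0.51 edge z 50.22
F along -4.47 lat 0.1
mean F along -4.0 lat 0.01 z -1.44
```

View pics/r.png

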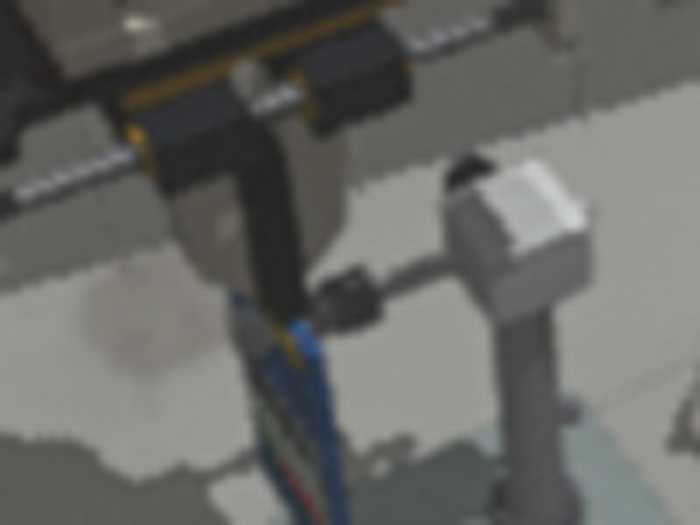

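The tip (grey block at (255,325)) now stands in front of the graduated face, and the plate is behind it. I lower it to rest on the rod.

Call:
arm_command(motion=[[5,1,0,0,0,0,0],[5,0.8,0,0,0,0,0],[5,0.4,0,0,0,0,0],[5,0,0,0,0,0,0]])

```text
clock: 16.65
position: [0.5674, 0.182, 0.3446]
ee_rot: [0.088, 1.569, -0.088]
force: [-3.7, 0.1, 0.1]
width: 0.131
```

```bash
python3 -c "
from h import *
rel();favg(8)"
```

```text
t 16.65 grasp [0.5674 0.182  0.1856] x [-0.0001 -0.0001 -1.    ] jawyaw -6.4 F [-3.7039  0.0906  0.0885] w 0.131 q [-0.1461  0.4725 -0.3607  1.6978  0.1913  1.0062 -0.6852]
along -78.57 lat 0.43 edge z 48.04
F along -3.69 lat -0.34
mean F along -3.73 lat -0.06 z -0.6
```

Call:
arm_command(motion=[[5,0.4,0,0,0,0,0],[5,0,0,-0.8,0,0,0],[5,0,0,-0.7,0,0,0],[5,0,0,0,0,0,0]])

```text
clock: 17.55
position: [0.5661, 0.1822, 0.3445]
ee_rot: [0.088, 1.568, -0.088]
force: [-1.8, -0.3, 0.3]
width: 0.129
```

```bash
python3 -c "
from h import *
rel();favg(8)"
```

```text
t 17.55 grasp [0.5663 0.1822 0.1855] x [ 0.0007  0.0001 -1.    ] jawyaw -6.41 F [-1.7993 -0.2874  0.2504] w 0.129 q [-0.1465  0.4707 -0.361   1.7013  0.1914  1.0037 -0.6866]
along -79.74 lat 0.46 edge z 47.87
F along -1.75 lat -0.5
mean F along -1.57 lat -0.49 z 1.36
```

Call:
arm_command(motion=[[18,0,0,0,0,0,0],[24,0,0,0,0,0,0],[32,0,0,0,0,0,0],[32,0,0,0,0,0,0]])

```text
clock: 18.45
position: [0.566, 0.1822, 0.3443]
ee_rot: [0.088, 1.569, -0.088]
force: [-0.2, -0.2, -0.4]
width: 0.345
```

Call:
arm_command(motion=[[32,-5,0,0,0,0,0],[32,-12,0,0,0,0,0],[32,-20,0,0,0,0,0],[32,-35,0,0,0,0,0],[32,-40,0,0,0,0,0]])

```text
clock: 19.08
position: [0.5657, 0.1822, 0.458]
ee_rot: [0.088, 1.569, -0.088]
force: [1.4, 0.1, -0.9]
width: 0.346
```

Call:
arm_command(motion=[[32,0,0,-50,0,0,0],[32,0,-50,0,0,0,0],[32,0,-50,0,0,0,0],[32,0,-50,0,0,0,0],[32,0,0,0,0,0,0]])

```text
clock: 19.7
position: [0.4993, 0.0346, 0.4573]
ee_rot: [0.092, 1.568, -0.094]
force: [0.5, 0.2, 0.2]
width: 0.349
```

```bash
python3 -c "
from h import *
st();a=get_image('scene');b=get_image('top')
def crop(im,x0,y0,w,h): return cv2.resize(im['frame'][y0:y0+h,x0:x0+w,::-1],(400,500),interpolation=cv2.INTER_CUBIC)
cv2.imwrite('pics/f.png',np.hstack([crop(a,150,95,112,140),crop(b,165,150,80,100)]))
ax=np.array([np.cos(np.radians(-6.7)),np.sin(np.radians(-6.7)),0]);ay=np.array([-ax[1],ax[0],0]);o=np.array([.6454,.1724,0])
for c,im in(('scene',a),('top',b)):
    Q=(pts(im)-o).reshape(-1,3);L=np.stack([Q@ax,Q@ay,Q[:,2]],1)*1000
    m=(abs(L[:,0]+80)<12)&(abs(L[:,1])<38)&(L[:,2]>25)&(L[:,2]<230);print(c,np.percentile(L[m],[1,50,99],axis=0).round(1).tolist())
    for n in('gauge','gauge_grip','vial_blue_centre','vial_red_centre','petri_centre'): print(c,n,[(round(r['p'],2),np.array(r['point'])) for r in pinpoint(c,n)[:2]])
"
```

```text
t 19.7 grasp [0.4994 0.0343 0.2983] x [ 0.0011 -0.0019 -1.    ] jawyaw -6.79 F [0.5469 0.2091 0.2264] w 0.349 q [ 0.0995  0.2134 -0.3323  1.7687  0.0774  1.1712 -0.3743]
scene [[-90.3, -34.7, 50.1], [-83.1, -15.8, 125.8], [-72.6, 25.0, 198.9]]
scene gauge [(0.74, array([0.5702, 0.1836, 0.0507])), (0.64, array([ 0.4907, -0.1414,  0.0006]))]
scene gauge_grip [(0.72, array([0.5643, 0.1772, 0.1798])), (0.68, array([ 0.4881, -0.1404,  0.0897]))]
scene vial_blue_centre [(0.71, array([0.6125, 0.0266, 0.0339]))]
scene vial_red_centre [(0.8, array([ 0.6718, -0.0459,  0.04  ]))]
scene petri_centre [(0.97, array([0.4259, 0.1316, 0.0061]))]
top [[-90.7, -33.4, 62.6], [-80.2, -4.0, 196.2], [-68.6, 28.7, 201.5]]
top gauge [(0.58, array([ 0.4924, -0.14  , -0.0005])), (0.43, array([0.5667, 0.1773, 0.0476]))]
top gauge_grip [(0.53, array([ 0.4874, -0.1392,  0.0915])), (0.48, array([0.5609, 0.1828, 0.1773]))]
top vial_blue_centre [(0.4, array([0.6138, 0.0288, 0.0334]))]
top vial_red_centre [(0.7, array([ 0.6786, -0.0489,  0.038 ]))]
top petri_centre [(0.95, array([0.4225, 0.1328, 0.0079]))]
```

View pics/f.png

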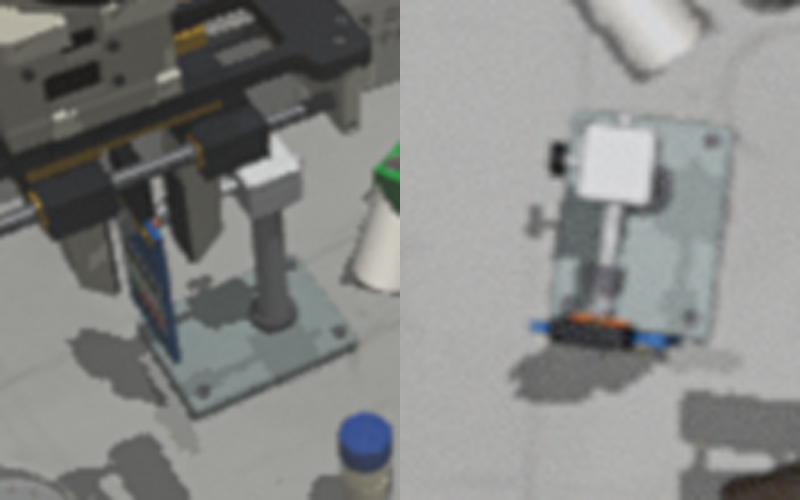

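The final crop shows the gauge hanging on the rod against the collar. In the left half it is at (155,290) with its graduated face outward; in the right half it is at (590,332), square to the rod. Its top is at about 199 mm, so its lower edge is about 48 mm up. The gripper is clear, and the vials and dish have not moved.

```bash
python3 -c "
from h import *
print(arm.sign_off())"
```

```text
the job is handed in; nothing more can be done
None
```

The larger blue gauge now hangs on the stand's hook behind the upturned tip, with its graduated face outward. The job was handed in at about 20 s of the 48 s allowed.

**Collar:** The rod was clamped about 22 mm further out than usual. The plate threaded over the tip without measurable contact. I felt the collar at about 2 N and pushed it back to about 4 N, roughly 5 mm and short of the 8 mm hard stop. I then lowered the plate onto the rod, eased it toward the tip and let go.

**Last checks:**
- The top of the tab stood at 199 mm, which puts the lower edge at about 48 mm as specified. The networks read the lower edge as 51 mm from one camera and 48 mm from the other.
- The plate was square to the rod, between the tip and the collar.
- The vials, the petri dish and the smaller gauge were where they started, within measuring noise.
- The gripper was clear of everything.

**Odd reading:** While I lowered the plate, one averaged vertical force read −3.5 N, about 2 N beyond the gauge's own pull. It was back to normal at the next step.

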